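Turn the bracket in the hand press, flip the catch and hold the lever

TASK

The notched leg of the bent steel bracket in the hand press is finished: lift the bracket out, turn it a quarter turn clockwise seen from above, and set it back fully down in the nest so that its plain leg lies between punch and anvil, then let go of it. Only then flip the safety catch all the way over, away from the lever pivot, and pull the lever it guards towards the robot until the punch presses the bracket firmly against the anvil. Finish while still holding the lever pulled, and do not disturb the other things on the worktop.

Things in the scene. Friction and masses are not known exactly. Their poses are not given: they have to be found in the camera images.
- press: Hand press fixed to the worktop: grey base plate 196 x 180 x 12 mm (x, y, z). Origin: centre of the plate's underside; x is the way the punch moves (roughly away from the robot), y left, z up. 'Height' in the other entries is above the plate's top. Punch housing: aluminium block x -85 to -3, y 9 to 51 mm, 24 mm high. Key machines up to 0.4 m tall stand left and right of it.
- press_nest (a point): Centre of the nest's floor, on the plate's top, axes as the press. The nest is a slot along y for one bracket leg, 16 mm wide: anvil face at x +8, two front cheeks at -8, end stops at y +34 and -34 mm; cheeks and stops 10 mm high. Anvil: steel block x 8 to 44, y -16 to 16 mm, 22 mm high; the bracket's other leg points to +x beside it.
- bracket: Loose steel bent bracket, 0.18 to 0.35 kg, an L seen from above, standing on edge: legs 60 mm long outside, 10 thick, 50 high. Origin: outer corner of the L, underside. Plain leg along its +x (y 0 to 10), notched leg along its +y (x 0 to 10 mm). Starts with the press's axes, notched leg in the nest, plain leg right of the anvil. When done its x points to the press's -y.
- plain_leg (a point): Middle of the plain leg at its underside: (30, 5, 0) mm in the bracket's frame; axes of the bracket. Its outer face looks to the bracket's -y. Must end at press_nest. The upper 28 mm of both legs stand above the anvil and can be gripped across the 10 mm thickness.
- notched_leg (a point): Middle of the notched leg at its underside: (5, 30, 0) mm in the bracket's frame; axes of the bracket. Two upright grooves, 10 mm wide and 3 mm deep, in its outer face, which looks to the bracket's -x.
- punch: Spring-loaded tip of the punch: round steel, 14 mm in diameter, axis at height 12.5 mm. Moves to the press's +x, driven by the lever (28 mm per rad). Origin: centre of its end face, which at rest is 18 mm from the face of a bracket that lies against the anvil. Once it meets the bracket the tip is pushed back against its spring, 2.5 N per mm.
- safety_catch (a joint): Hinged steel catch, a plate standing in front of the lever arm (on its robot side). 0: up, leaning 0.15 rad towards the lever pivot, blocks the arm; about 1.6: flipped flat, away from the pivot, lever free. The hinge lies along the arm's motion, so the lever cannot open it. Loose hinge: pushed well past upright it falls over by itself and stays.
- catch_tab (a point): Point in the catch's thumb tab, 45 mm from the hinge axis (hinge at height 7 mm). Axes: x along the hinge (level, 0.35 rad anticlockwise of the press's x), y to the pivot side. Tab: 36 mm along x (-14 to +22 mm of this point; the -x end sticks out free to the robot), 10 mm thick, 18 mm high. Push it to its -y (right, away from the pivot), in an arc about the hinge.
- press_lever (a joint): Lever. 0: rest; grows as the handle swings clockwise seen from above, to the robot. Spring-returned: about 1.2 N at the handle at rest, 2.7 N at 0.64 rad. The punch meets the bracket at 0.4 to 0.64 rad, pushes it against the anvil, and from 0.64 rad presses it harder the further the lever is pulled: about 6 N at 0.72, 18 N (8 N at the handle) at the end of travel, 0.9 rad.
- lever_handle (a point): Middle of the upright round black lever handle: 22 mm in diameter, from height 39 to 87 mm, this point at 69 mm; 105 mm from the pivot axis. It can be gripped from above or pulled from behind.
- lever_pivot (a point): Vertical pivot axis of the lever, on top of the punch housing, at height 29 mm, axes of the press. The arm, 16 mm wide and at height 29 to 39 mm, runs from here to the handle, at rest 70 degrees clockwise of the press's +x.
- lock_cylinder: Bystander: lock cylinder 33 x 65 x 17 mm lying on the right rear corner of the press plate; origin under its centre. Leave alone.
- block_padlock: Bystander: grey block padlock 41 x 53 x 24 mm behind and right of the press; origin under its centre. Leave alone.
- hex_key: Bystander: hex key 29 x 78 x 5 mm lying behind the press; origin under its centre. Leave alone.

How it is judged:
By the outcome, as a careful person would: the job done as asked, in the order asked, and still so for the second after the job is handed in, while the arm keeps its last pose, push and grip.
It also fails if it takes over 72 s, if anything falls off the work surface, if the arm or the gripper's body presses on something with over 40 N, if the wrist force passes 120 N, or if a joint passes its speed limit or range.

ROBOT

A 7-joint arm with a two-finger parallel gripper is mounted at the origin on a cart in front of the work surface, level with it; the furniture and walls round the work are solid. World frame = base frame: x ahead of the robot, y to its left, z up, the work surface at z = 0. Lengths are in m, angles in degrees, forces in N, time in s.
With the tool pointing down it reaches from about 0.425 to 1.025 m from the base axis. Payload 9.4 kg.
Tool frame: the origin (TCP) lies on the centre line of the jaws, within the pads' length; the fingertips stand 11 mm ahead of it and the grasp point (between the pads) lies 8 mm behind it; z points along the fingers, y is the line along which they close (so a half turn about z gives the same grasp; the last joint's range is limited). The gripper opens to 85 mm and grips with 20 to 120 N. Pads are 22 mm wide; open, the fingers measure 114 mm over their backs; the gripper's body (76 mm by 85 mm) begins 54 mm behind the grasp point. The pads swing forward as they close: fully open they stand 13 mm farther back than shut.
Start: joints at [58.745, 34.337, -0.143, 91.639, 0.103, 54.024, -4.572], TCP at [0.328, -0.647, 0.242] pointing down, gripper open.
Joint ranges: [-147.43, 147.43], [-19.82, 112.94], [-74.19, 73.91], [6.32, 146.72], [-59.91, 239.91], [6.04, 106.73], [-150.56, 150.56]. Speed limits (degrees/s): [127.2, 127.2, 172.46, 172.46, 180, 180, 180].

INTERFACE

Orientations are given as a 3x3 rotation matrix whose columns are the frame's x, y, z axes.
In Python, from plant import manip, capture, camera_model gives the robot as it stands (manip), with the cameras as plain functions.
- The arm moves only by the shell command python3 inch.py 'ROWS' [FORCE]. ROWS is a JSON list of rows, 1 to 8 of them, each of 5 numbers: the opening from 0.0 (shut) to 1.0 (fully open), then dx, dy, dz in m, then a turn about the tool's z in degrees; each row shifts and turns the commanded pose from where the row before left it, along the tool's axes as they then stand; what a row does not reach is not made up. A row lasts 1/8 s, in which the tool goes at most 0.0625 m and 10.7 degrees, less where a joint would pass 70% of its speed; a pose out of reach is approached as far as the arm can. The fingers move at their own pace and stop on an object; FORCE is the grip in N (left out, the last holds). Time passes only in rows, so rows that do not move let the fingers close. It prints the time, the measured TCP pose, the force, the opening and the grip force at its end. Input that does not fit is refused with a message, and nothing moves.
- manip.read_state(): the state, without advancing time (a new reading comes with each control period).
- capture(name): name is "side" or "top"; returns the picture (480x640x3 uint8, red, green, blue); there is no depth.
- camera_model(name): a dict with "fx", "fy", "cx", "cy" (pixels), "pose" (4x4, takes a point from camera to world coordinates). Camera axes: x right, y up, looking along -z (the intrinsics and any distortion apply to the point x, -y, -z); pixel columns grow to the right and rows downward; lengths in m; the calibration is good to about 2 mm. A picture is of the moment at which its call begins. camera_model takes no time and is no camera call.
- manip.hand_in(): hands the job in; it is judged then, once.
The state is a dict: "t": time; "q": joint angles; "qvel": joint speeds; "tau": joint torques, N m; "position": TCP position; "orientation": TCP orientation; "contact_force": force on the tool from outside, world axes, zero at the start; "torque": the same for the moment, N m; "grip_width": opening from 0.0 (shut) to 1.0 (fully open); "grasp_force": force on a finger pad.
Only numpy, scipy, OpenCV 4.12 (cv2) and the standard library are available. Lean on these libraries where they do the work, as an engineer would, in place of code of your own. Each camera call takes 0.05 s, during which the arm holds its last target. There are 200 camera calls.

## Working session

There is one attempt and no reset: what is moved stays moved. The work goes in short steps, Python scripts to look and compute and a shell command to move; the robot and the scene stay as the last step left them, time stands still between calls to the robot, and variables do not carry over. Pictures are saved under pics/ and viewed, at most 10 in all, crops included, and the job is handed in when it is done.

```bash
ls; mkdir -p pics
python3 - <<'E'
from plant import manip, capture, camera_model
import cv2,numpy as np
s=manip.read_state();print(s['t'],s['position'],s['orientation'])
for n in("side","top"):
    c=camera_model(n);print(n,{k:(np.round(v,4).tolist() if k=='pose' else v) for k,v in c.items()})
    cv2.imwrite(f"pics/{n}0.png",capture(n)[:,:,::-1])
E
```

```text
inch.py
pics
plant.py
0.0 [ 0.32735276 -0.64638648  0.24141684] [[ 8.92080522e-01  4.51875706e-01 -8.29356977e-04]
 [ 4.51876444e-01 -8.92079562e-01  1.31713586e-03]
 [-1.44670711e-04 -1.54975813e-03 -9.99998789e-01]]
side {'fx': 561.8105423255753, 'fy': 561.8105423255753, 'cx': 330.2524826399942, 'cy': 246.21448236948967, 'pose': [[-0.8802, 0.329, -0.342, 0.3335], [-0.4745, -0.6025, 0.6417, 0.7313], [0.0051, 0.7271, 0.6865, 0.6621], [0.0, 0.0, 0.0, 1.0]]}
top {'fx': 545.8017375978671, 'fy': 545.8017375978671, 'cx': 317.8011596729567, 'cy': 241.97757167540783, 'pose': [[0.0095, 0.9905, -0.1369, 0.5038], [-0.9999, 0.0086, -0.0071, 0.1752], [-0.0058, 0.137, 0.9906, 0.9338], [0.0, 0.0, 0.0, 1.0]]}
```

View pics/top0.png

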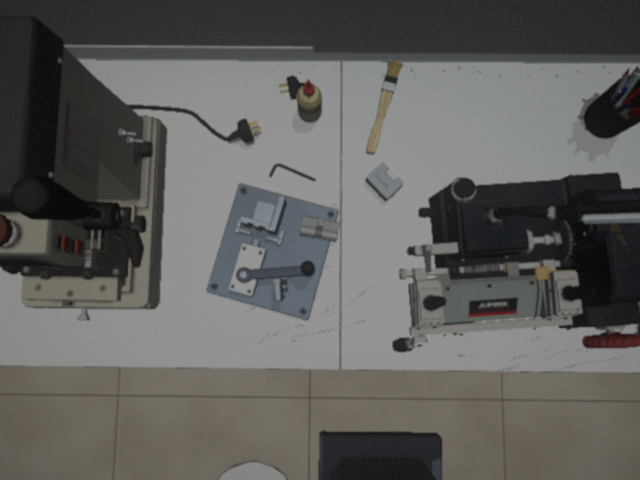

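View pics/side0.png

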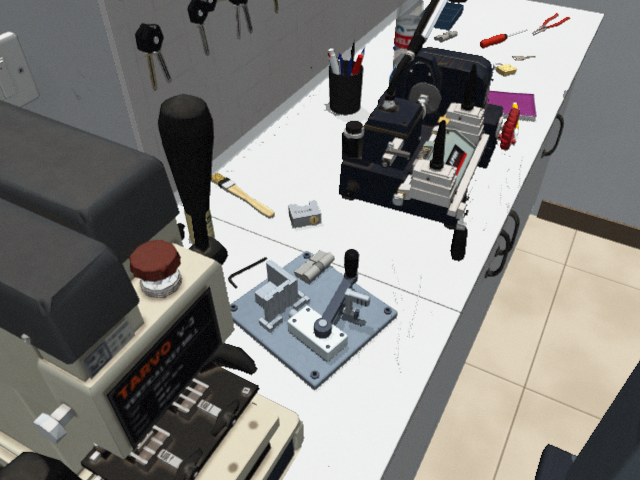

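The top view shows the plate at about (207–340, 183–318), the bracket near (265, 215), the pivot at (243, 274) and the handle at (307, 268). I'll enlarge it.

Run:
```python
import cv2
def crop(n,x,y,w,h,k,o):
    a=cv2.imread(f'pics/{n}.png')[y:y+h,x:x+w];a=cv2.resize(a,None,fx=k,fy=k,interpolation=cv2.INTER_CUBIC)
    for i in range(0,w,10):
        cv2.putText(a,str(x+i),(i*k,10),0,.35,(0,0,255),1); cv2.line(a,(i*k,12),(i*k,18),(0,0,255),1)
    for i in range(0,h,10):
        cv2.putText(a,str(y+i),(0,i*k+4),0,.35,(0,0,255),1); cv2.line(a,(24,i*k),(30,i*k),(0,0,255),1)
    cv2.imwrite(f'pics/{o}.png',a)
crop('top0',200,178,150,145,4,'topc'); crop('side0',222,240,180,146,4,'sidec')
```

```text
(no output)
```

View pics/topc.png

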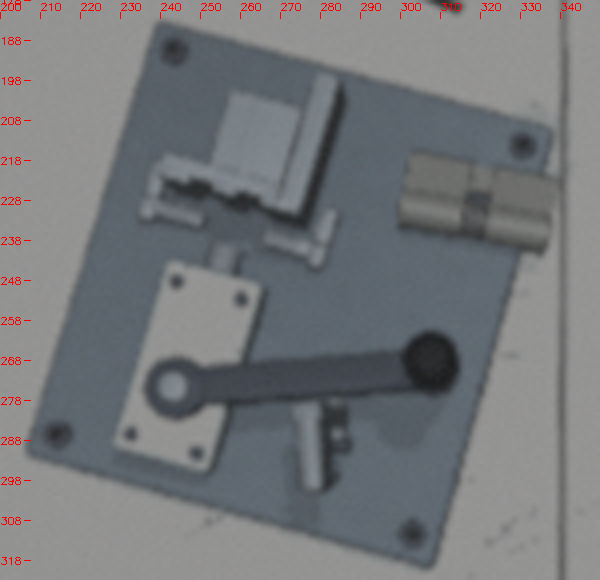

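View pics/sidec.png

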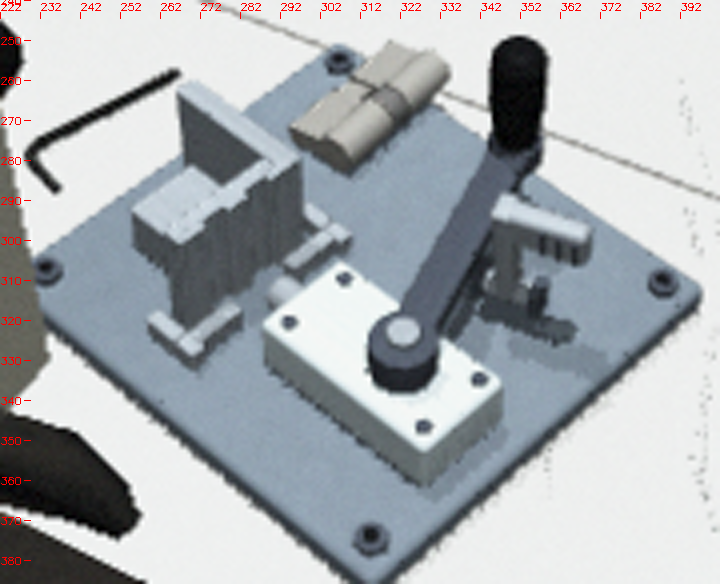

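The crops show the plate corners in top at (240,183.5), (338.2,210.5), (308,320) and (206.8,291.2). In side they are at (397,313), (315,386) and (308,251.5). The bracket is in the nest, the handle top is near (307.5,266), and the catch tab bar runs (275.5,279)–(278.5,300).

```bash
cat > h.py <<'E'
from plant import manip, capture, camera_model
import numpy as np
C={n:camera_model(n) for n in("top","side")}
def proj(n,P):
    c=C[n];T=np.linalg.inv(c['pose']);p=np.atleast_2d(P)@T[:3,:3].T+T[:3,3]
    return np.c_[c['cx']-c['fx']*p[:,0]/p[:,2], c['cy']+c['fy']*p[:,1]/p[:,2]]
def ray(n,u,z):
    c=C[n];T=np.array(c['pose']);d=T[:3,:3]@[(u[0]-c['cx'])/c['fx'],-(u[1]-c['cy'])/c['fy'],-1]
    return T[:3,3]+d*(z-T[2,3])/d[2]
def W(p,pose):
    x,y,a=pose;p=np.atleast_2d(p)/1000.
    return np.c_[x+np.cos(a)*p[:,0]-np.sin(a)*p[:,1],y+np.sin(a)*p[:,0]+np.cos(a)*p[:,1],p[:,2]]
E
python3 - <<'E'
from h import *
from scipy.optimize import least_squares
t=dict(zip(['rl','rr','fr','fl'],[(240,183.5),(338.25,210.5),(308,320),(206.75,291.25)]))
s=dict(fr=(397,313.25),fl=(315,385.75),rr=(307.75,251.5))
K=dict(rl=(98,90,12),rr=(98,-90,12),fr=(-98,-90,12),fl=(-98,90,12))
def res(q,which=(t,s)):
    r=[]
    for n,d in(("top",t),("side",s)):
        if d in which:
            for k,u in d.items(): r+=list(proj(n,W(K[k],q))[0]-u)
    return np.array(r)
for w in[(t,),(s,),(t,s)]:
    q=least_squares(res,[.5,.25,-.2],args=(w,)).x;print(q,np.degrees(q[2]),np.round(res(q,w),1))
h1=ray("top",(307.5,265.5),.099);h2=ray("side",((520/4)+222,240+42/4),.099)
pv=ray("top",(243.2,274.7),.058);pv2=ray("side",(222+403/4,240+332/4),.058)
print('handle',h1,h2,'pivot',pv,pv2,'len',np.linalg.norm((h1-pv)[:2]),'ang',np.degrees(np.arctan2(*(h1-pv)[1::-1])-q[2]))
for a,b in((303,403),(315,490)): print('tabtop',ray("top",(200+a/4,178+b/4),.072))
print('tabside',[ray("side",(222+a/4,240+b/4),.072) for a,b in((500,200),(590,235))])
print('robotdir catch',np.degrees(q[2]+.35))
# compare bracket corners
for nm,(a,b) in dict(plainend_in=(318,70),plainend_out=(345,82),nl_end=(160,157)).items(): print(nm,ray("top",(200+a/4,178+b/4),.062))
np.save('q.npy',q)
E
```

```text
[ 0.61599604  0.2575107  -0.26355642] -15.10067080659129 [-0.7 -1.   1.2 -0.6  0.5  0.9 -1.   0.5]
[ 0.61697733  0.26221208 -0.26830996] -15.373028303760375 [ 1.8 -0.9 -1.   1.7 -0.7 -1.9]
[ 0.61668774  0.25945786 -0.26840554] -15.37850492390931 [-1.5 -1.6  0.3 -0.7 -1.   0.6 -2.3 -0.2  2.7 -2.1  0.2  0.3  0.2 -2.8]
handle [0.58262476 0.19667896 0.099     ] [0.58207998 0.19772063 0.099     ] pivot [0.5707212  0.30095157 0.058     ] [0.57083852 0.30616258 0.058     ] len 0.10494985652614443 ang -68.10891378676294
tabtop [0.56371377 0.24728962 0.072     ]
tabtop [0.52957618 0.24188653 0.072     ]
tabside [array([0.56390727, 0.2476439 , 0.072     ]), array([0.5289137 , 0.24724678, 0.072     ])]
robotdir catch 4.6750179056695025
plainend_in [0.70037426 0.24473212 0.062     ]
plainend_out [0.69546666 0.23362213 0.062     ]
nl_end [0.66376653 0.30821926 0.062     ]
```

Run:
```python
import cv2,numpy as np
o=[]
for n,x,y,w,h in(("top0",234,194,56,74),("side0",254,256,58,74)):
    a=cv2.imread(f'pics/{n}.png')[y:y+h,x:x+w];k=7
    a=cv2.resize(a,None,fx=k,fy=k,interpolation=cv2.INTER_LANCZOS4);a=cv2.convertScaleAbs(a,alpha=1.4)
    for i in range(0,w,10): cv2.putText(a,str(x+i),(i*k,10),0,.35,(0,0,255),1);cv2.line(a,(i*k,12),(i*k,18),(0,0,255),1)
    for i in range(0,h,10): cv2.putText(a,str(y+i),(0,i*k+4),0,.35,(0,0,255),1);cv2.line(a,(24,i*k),(30,i*k),(0,0,255),1)
    o.append(a)
cv2.imwrite('pics/br.png',np.hstack(o))
```

```text
(no output)
```

View pics/br.png

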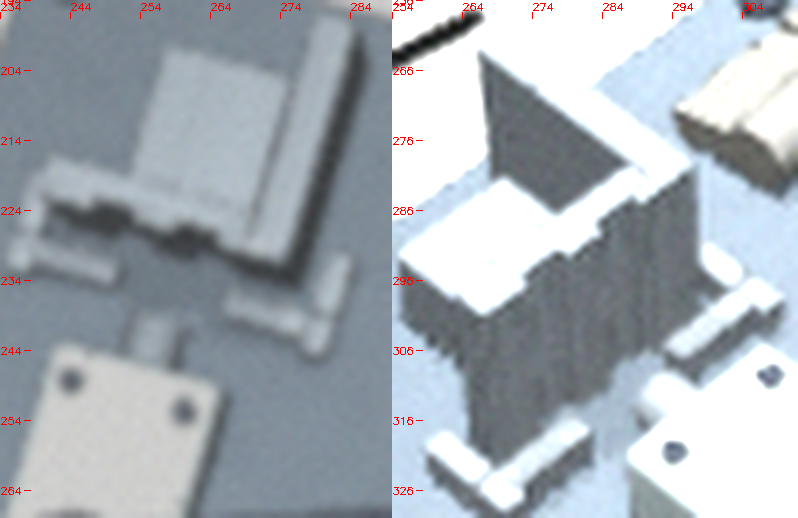

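Sub-pixel readings from this crop:
- **Bracket top corners, top view:** (275.7,231.4), (285,197.9), (278.3,195.7), (240.9,216.4).
- **Bracket top corners, side view:** (266.6,263.9), (297.3,279.6), (266.9,300.7).
- **Housing corners, top view:** (242.1,242.9), (265.1,248.9), (228,291.8), (252.5,296.5).

I'll fit all of these jointly.

```bash
cat > fit.py <<'E'
from h import *
from scipy.optimize import least_squares
pl=[("top",(98,90,12),(240,183.5)),("top",(98,-90,12),(338.25,210.5)),("top",(-98,-90,12),(308,320)),("top",(-98,90,12),(206.75,291.25)),
("side",(-98,-90,12),(397,313.25)),("side",(-98,90,12),(315,385.75)),("side",(98,-90,12),(307.75,251.5)),
("top",(-3,51,36),(242.1,242.9)),("top",(-3,9,36),(265.1,248.9)),("top",(-85,51,36),(228,291.8)),("top",(-85,9,36),(252.5,296.5)),
("side",(-85,9,36),(222+503/4,240+383/4)),("side",(-85,51,36),(222+427/4,240+450/4)),("side",(-3,51,36),(222+264/4,240+323/4))]
br=[("top",(0,0,62),(275.7,231.4)),("top",(60,0,62),(285,197.9)),("top",(60,10,62),(278.3,195.7)),("top",(10,60,62),(240.9,216.4)),
("side",(60,10,62),(266.6,263.9)),("side",(0,0,62),(297.3,279.6)),("side",(0,60,62),(266.9,300.7))]
def f(v,L): return np.array([proj(n,W(p,v))[0]-u for n,p,u in L]).ravel()
def inpress(P,q):
    d=P[:2]-q[:2];c,s=np.cos(q[2]),np.sin(q[2]);return np.round(1000*np.array([c*d[0]+s*d[1],-s*d[0]+c*d[1]]),1)
if __name__=="__main__":
    for cam in("top","side",None):
        A=[r for r in pl if cam in(None,r[0])];B=[r for r in br if cam in(None,r[0])]
        q=least_squares(f,[.6,.26,-.26],loss='soft_l1',args=(A,)).x;b=least_squares(f,[.65,.25,-.26],args=(B,)).x
        print(cam,q.round(4),np.degrees(q[2]).round(2),'br',b.round(4),np.degrees(b[2]).round(2),'br in press',inpress(b,q))
        print(f(q,A).round(1),f(b,B).round(1))
    np.save('q.npy',q);np.save('b.npy',b)
    # nest L pieces outer corners, z .022
    for n,u in(("top",(234+15/7,194+265/7)),("top",(234+318/7,194+352/7)),("side",(254+(507-392)/7,256+505/7)),("side",(254+(780-392)/7,256+300/7))): print(n,inpress(ray(n,u,.022),q))
    for z in(.051,.058):print('pivot',inpress(ray("top",(243.2,274.7),z),q),inpress(ray("side",(222+403/4,240+332/4),z),q))
E
python3 fit.py
```

```text
top [ 0.6157  0.2576 -0.2609] -14.95 br [ 0.6398  0.2509 -0.2521] -14.45 br in press [25.1 -0.3]
[-1.  -0.7  1.1 -0.5  0.6  1.  -1.   0.9 -0.1 -0.4  1.1  0.3 -0.3 -1.6
 -0.3  0.6] [-0.7  0.7 -0.1 -0.9  0.7 -0.2  0.2  0.4]
side [ 0.6163  0.2613 -0.2683] -15.37 br [ 0.64    0.2558 -0.2877] -16.49 br in press [24.3  0.9]
[ 2.4 -1.2 -0.2  1.4 -0.1 -2.1  1.3 -0.3 -0.6  0.9 -1.4 -0.3] [-0.5 -1.3  0.7  0.1 -0.2  1. ]
None [ 0.6162  0.2591 -0.2661] -15.24 br [ 0.6401  0.2532 -0.2771] -15.88 br in press [24.7  0.6]
[-1.5 -1.2  0.4 -0.5 -0.7  0.9 -2.1  0.3  3.1 -2.3  0.9  0.2  0.4 -2.9
 -1.  -0.8  0.2 -0.  -1.4 -2.1 -1.4  0.1  2.2 -1.4  0.4 -0.2 -0.5 -1.3] [-2.2  0.5 -0.7 -0.9  0.1 -0.3 -0.9 -0.6  0.  -2.1  1.5 -1.   1.   0. ]
top [12.7 66.7]
top [12.2 -9.8]
side [11.9 71.5]
side [11.  -6.6]
pivot [-54.6  29.5] [-52.1  29.4]
pivot [-54.8  28.4] [-56.1  33.5]
```

```bash
python3 - <<'E'
from fit import *
q=np.load('q.npy')
for u in((234+165/7,194+48/7),(234+287/7,194+77/7)): print('anvil rear top',inpress(ray('top',u,.034),q))
E
python3 inch.py '[[1,0,0,-0.05,0],[1,0,0,-0.05,0],[1,0,0,-0.05,0],[1,0,0,-0.05,0],[1,0.035,-0.042,0,0],[1,0.035,-0.042,0,0],[1,0.035,-0.042,0,0],[1,0.035,-0.042,0,0]]'
python3 inch.py '[[1,0.035,-0.042,0,0],[1,0.035,-0.042,0,0],[1,0.035,-0.042,0,0],[1,0.02,-0.02,0,0],[1,0,0,0,0]]'
```

```text
anvil rear top [71.7 45. ]
anvil rear top [72.8 14.8]
t: 1.1
position: [0.3766, -0.4317, 0.442]
orientation: [[0.892, 0.452, -0.0], [0.452, -0.892, 0.0], [-0.0, -0.0, -1.0]]
contact_force: [0.6, -0.8, 0.5]
grip_width: 1.0
grasp_force: 0.0
t: 1.72
position: [0.4227, -0.2447, 0.4423]
orientation: [[0.89, 0.456, 0.0], [0.456, -0.89, 0.0], [0.0, -0.0, -1.0]]
contact_force: [0.3, -1.3, -0.1]
grip_width: 0.999
grasp_force: 0.0
```

```bash
python3 inch.py '[[1,0.032,-0.049,0,0],[1,0.032,-0.049,0,0],[1,0.032,-0.049,0,0],[1,0.032,-0.049,0,0],[1,0.032,-0.049,0,0],[1,0.032,-0.049,0,0],[1,0.04,-0.01,0,0],[1,0.05,-0.01,0,0]]'
python3 inch.py '[[0.4,0.05,-0.01,0,0],[0.4,0.05,-0.01,0,0],[0.4,0.05,-0.01,0,0],[0.4,0,0,0,-10],[0.4,0,0,0,-10],[0.4,0,0,0,-10],[0.4,0,0,0,-10],[0.4,0,0,0,-10]]'
python3 inch.py '[[0.4,0,0,0,-10],[0.4,0,0,0,-10],[0.4,0,0,0,-10],[0.4,0,0,0,-10],[0.4,0,0,0,-10],[0.4,0,0,0,-10],[0.4,0,0,0,-10],[0.4,0,0,0,-10]]'
cat >> h.py <<'E'
Q=(.6162,.2591,np.radians(-15.25))
def go(px,py,pz,yaw):
    """distance to a press point (mm) at world z with tool y at yaw (deg, rel. press), in current tool axes"""
    s=manip.read_state();R=np.array(s['orientation']);p=np.array(s['position'])
    t=W((px,py,0),Q)[0];t[2]=pz
    y=np.degrees(np.arctan2(R[1,1],R[0,1]));d=(np.degrees(Q[2])+yaw-y+90)%180-90
    print('t',s['t'],'d tool',(R.T@(t-p)).round(4),'turn',round(-d,2),'z',p[2].round(4),'q',np.round(s['q'],0),'F',np.round(s['contact_force'],1),'tilt',R[:2,2].round(4))
E
python3 -c "
from h import *
go(54.7,5.6,.15,90)"
```

```text
t: 2.72
position: [0.5329, 0.1603, 0.4424]
orientation: [[0.893, 0.451, 0.0], [0.451, -0.893, -0.001], [-0.0, 0.001, -1.0]]
contact_force: [0.7, -0.3, 0.7]
grip_width: 1.0
grasp_force: 0.0
t: 3.72
position: [0.653, 0.2535, 0.4414]
orientation: [[0.223, 0.975, -0.001], [0.975, -0.223, -0.001], [-0.001, -0.001, -1.0]]
contact_force: [0.8, -0.1, 1.3]
grip_width: 0.396
grasp_force: 0.0
t: 4.72
position: [0.653, 0.2535, 0.4413]
orientation: [[-0.921, 0.389, -0.001], [0.389, 0.921, -0.001], [0.0, -0.001, -1.0]]
contact_force: [0.3, -0.4, -0.1]
grip_width: 0.399
grasp_force: 0.0
t 4.725 d tool [-0.0174  0.0041  0.2913] turn -7.67 z 0.4413 q [  7.  34. -59.  78.  29.  84.  16.] F [ 0.3 -0.4 -0.1] tilt [-0.0008 -0.001 ]
```

```bash
python3 inch.py '[[0.4,-0.0174,0.0041,0,0],[0.4,0,0,0,-7.67],[0.4,0,0,0.06,0],[0.4,0,0,0.06,0],[0.4,0,0,0.06,0],[0.4,0,0,0.06,0],[0.4,0,0,0.05,0],[0.4,0,0,0,0]]'
python3 - <<'E'
from h import *
import cv2
go(54.7,5.6,.049,90)
o=[]
for n,x,y,w,h in(("top",225,180,100,100),("side",235,200,100,130)):
    a=capture(n)[y:y+h,x:x+w,::-1];k=4
    a=cv2.resize(a,None,fx=k,fy=k,interpolation=cv2.INTER_CUBIC);a=cv2.convertScaleAbs(a,alpha=1.3)
    o.append(cv2.copyMakeBorder(a,0,520-h*k,0,0,0))
cv2.imwrite('pics/pre.png',np.hstack(o))
E
```

```text
t: 5.72
position: [0.6686, 0.2491, 0.1476]
orientation: [[-0.963, 0.268, -0.007], [0.268, 0.963, -0.004], [0.005, -0.006, -1.0]]
contact_force: [0.0, -0.8, 0.5]
grip_width: 0.395
grasp_force: 0.0
t 5.725 d tool [-0.002   0.0021  0.0986] turn -0.28 z 0.1476 q [  5.  49. -53.  95.  44.  59.  12.] F [ 0.  -0.8  0.5] tilt [-0.0067 -0.004 ]
```

View pics/pre.png

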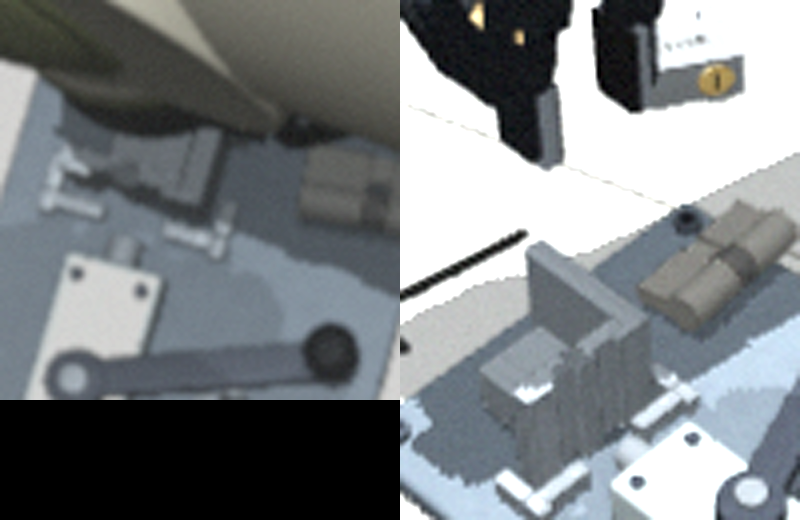

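The gripper is above the bracket with its jaws across the plain leg and nothing else nearby. I'll descend in steps.

```bash
python3 inch.py '[[0.4,0,0,0.03,0],[0.4,0,0,0.03,0],[0.4,0,0,0.015,0],[0.4,0,0,0,0]]'
python3 -c "
from h import *
go(54.7,5.6,.049,90)"
```

```text
t: 6.32
position: [0.6701, 0.2522, 0.0781]
orientation: [[-0.964, 0.267, 0.001], [0.267, 0.964, 0.0], [-0.001, 0.0, -1.0]]
contact_force: [0.3, -0.4, 0.8]
grip_width: 0.404
grasp_force: 0.0
t 6.325 d tool [-0.0008 -0.0019  0.0291] turn -0.24 z 0.0781 q [  3.  53. -49.  97.  49.  54.   8.] F [ 0.3 -0.4  0.8] tilt [0.0006 0.0002]
```

```bash
python3 inch.py '[[0.4,-0.0008,-0.0019,0.015,-0.2],[0.4,0,0,0.012,0],[0.4,0,0,0,0],[0.4,0,0,0,0]]' 80
python3 -c "
from h import *
go(54.7,5.6,.049,90)"
```

```text
t: 6.82
position: [0.6699, 0.2503, 0.0504]
orientation: [[-0.965, 0.263, -0.0], [0.263, 0.965, 0.0], [0.0, 0.0, -1.0]]
contact_force: [0.6, 0.8, 0.1]
grip_width: 0.403
grasp_force: 0.0
t 6.825 d tool [-0.0006 -0.      0.0014] turn -0.01 z 0.0504 q [  2.  55. -48.  98.  51.  52.   7.] F [0.6 0.8 0.1] tilt [-0.0001  0.0003]
```

```bash
python3 inch.py '[[0,0,0,0,0],[0,0,0,0,0],[0,0,0,0,0],[0,0,0,0,0],[0,0,0,0,0]]' 80
python3 -c "
from h import *
go(54.7,5.6,.049,90)"
```

```text
t: 7.45
position: [0.6702, 0.2506, 0.0509]
orientation: [[-0.965, 0.263, 0.001], [0.263, 0.965, 0.001], [-0.001, 0.001, -1.0]]
contact_force: [0.4, 1.1, 6.0]
grip_width: 0.097
grasp_force: 79.2
t 7.45 d tool [-0.0004 -0.0004  0.0019] turn -0.01 z 0.0509 q [  2.  55. -48.  98.  51.  52.   7.] F [0.4 1.1 6. ] tilt [0.0008 0.0008]
```

```bash
python3 inch.py '[[0,0,0,-0.01,0],[0,0,0,-0.03,0],[0,0,0,-0.03,0],[0,0,0,-0.03,0],[0,0,0,0,10],[0,0,0,0,10],[0,0,0,0,10],[0,0,0,0,10]]'
python3 inch.py '[[0,0,0,0,10],[0,0,0,0,10],[0,0,0,0,10],[0,0,0,0,10],[0,0,0,0,10],[0,0,0,0,0]]'
python3 - <<'E'
from h import *
import cv2
go(28,30,.061,0)
a=capture("side")[120:270,180:380,::-1]
a=cv2.resize(a,None,fx=4,fy=4,interpolation=cv2.INTER_CUBIC);a=cv2.convertScaleAbs(a,alpha=1.3)
cv2.imwrite('pics/lift.png',a)
E
```

```text
t: 8.45
position: [0.6695, 0.2493, 0.15]
orientation: [[-0.565, 0.825, -0.001], [0.825, 0.565, -0.001], [-0.0, -0.002, -1.0]]
contact_force: [0.5, 0.2, -1.9]
grip_width: 0.097
grasp_force: 78.2
t: 9.2
position: [0.6694, 0.2498, 0.1503]
orientation: [[0.262, 0.965, -0.001], [0.965, -0.262, -0.001], [-0.001, -0.0, -1.0]]
contact_force: [0.9, -0.1, -1.7]
grip_width: 0.1
grasp_force: 78.2
t 9.2 d tool [ 0.0251 -0.0258  0.0892] turn 0.06 z 0.1503 q [ -7.  42. -31.  96.  27.  49. -64.] F [ 0.9 -0.1 -1.7] tilt [-0.0006 -0.0011]
```

View pics/lift.png

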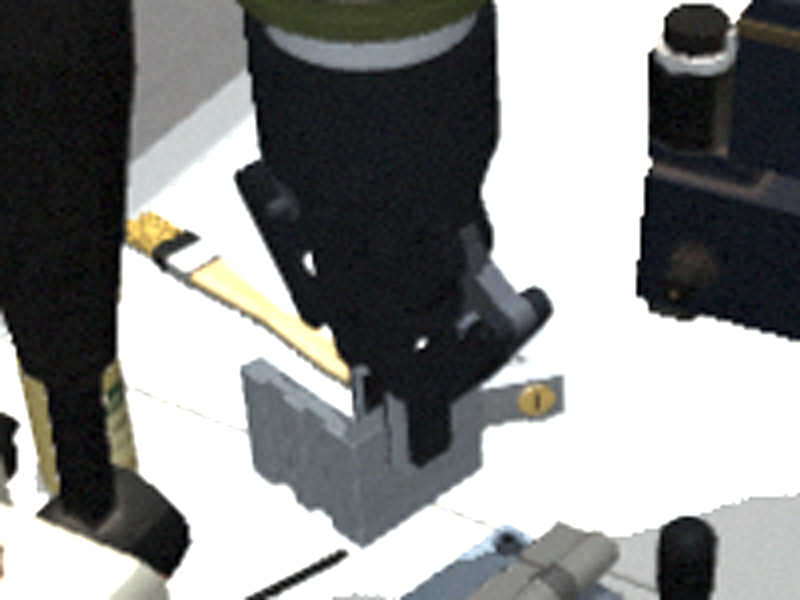

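The bracket hangs upright and level: corner top at (269.5,230), corner bottom at (270.5,256), notched end top at (240.8,211.3). Next I'll check how it sits in the hand.

Run:
```python
from h import *
s=manip.read_state();R=np.array(s['orientation']);p=np.array(s['position'])
zb=p[2]-.0389
for nm,u,z in(('corner top',(269.5,230),zb+.05),('corner bot',(270.5,256.2),zb),('notched end top',(240.75,211.3),zb+.05)):
    P=ray('side',u,z);d=P-p;a=Q[2]-np.pi/2
    print(nm,P.round(4),'bracket frame rel TCP mm',(1000*np.array([np.cos(a)*d[0]+np.sin(a)*d[1],-np.sin(a)*d[0]+np.cos(a)*d[1]])).round(1))
```

```text
corner top [0.6694 0.2742 0.1613] bracket frame rel TCP mm [-23.5  -6.5]
corner bot [0.6717 0.2744 0.1113] bracket frame rel TCP mm [-24.3  -4.3]
notched end top [0.7256 0.2605 0.1613] bracket frame rel TCP mm [-25.   51.3]
```

Run:
```python
from h import *
from scipy.optimize import least_squares
s=manip.read_state();p=np.array(s['position'])
L=[((0,0,50),(269.5,230)),((0,0,0),(270.5,256.2)),((0,60,50),(240.75,211.3)),((0,60,0),(243.75,236.5)),((60,0,0),(300.5,236.3))]
def f(v):return np.concatenate([proj('side',W(P,(v[0],v[1],v[3]))+[0,0,v[2]])[0]-u for P,u in L])
a=Q[2]-np.pi/2
r=least_squares(f,[.67,.275,.11,a]);v=r.x;print(v.round(4),np.degrees(v[3]),f(v).round(1))
d=v[:2]-p[:2];print('corner rel TCP, bracket axes',(1000*np.array([np.cos(a)*d[0]+np.sin(a)*d[1],-np.sin(a)*d[0]+np.cos(a)*d[1]])).round(1),'z',v[2]-p[2])
```

```text
[ 0.6827  0.2582  0.0924 -1.8329] -105.01488882836031 [-0.9  0.3  0.6 -0.1 -0.1 -0.1  0.3  0.3  0.1 -0.4]
corner rel TCP, bracket axes [-11.5  10.6] z -0.057781739377634395
```

```bash
python3 - <<'E'
from h import *
s=manip.read_state();R=np.array(s['orientation']);p=np.array(s['position'])
for nm,l in(('pad tip L/R inner',[(11,-5,11),(-11,-5,11)]),('outer 12mm',[(11,-17,11),(-11,-17,11)]),('exp corner bot, end bot, corner top',[(30,-5,38.9),(-30,-5,38.9),(30,-5,-11.1)])):
    print(nm,((proj('side',[p+R@(np.array(v)/1000) for v in l])-[180,120])*4).round(0).tolist())
E
python3 - <<'E'
import cv2
a=cv2.imread('pics/lift.png')[320:560,220:520]
cv2.imwrite('pics/l2.png',cv2.convertScaleAbs(cv2.resize(a,None,fx=2.5,fy=2.5,interpolation=cv2.INTER_CUBIC),alpha=1.6,beta=25))
E
```

```text
pad tip L/R inner [[387.0, 469.0], [433.0, 438.0]]
outer 12mm [[410.0, 485.0], [457.0, 454.0]]
exp corner bot, end bot, corner top [[351.0, 554.0], [475.0, 470.0], [341.0, 447.0]]
```

View pics/l2.png

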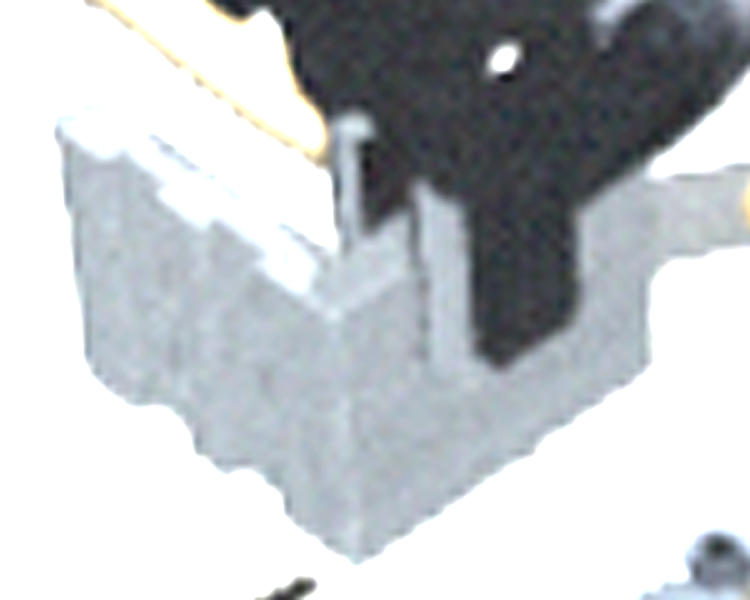

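The pad's inner left bottom edge is at about (393,469) in the lift crop, where I predicted (387,469). The corner bottom is at (362,545), so the jaw holds the leg roughly 2–3 mm nearer the corner than its middle. I'll move over the nest and hover just above the anvil. Then I can compare directly with the original picture, because the new corner must land where the notched leg's end was.

```bash
python3 inch.py '[[0,0.014,-0.013,0,0],[0,0.014,-0.0128,0,0],[0,0,0,0,0],[0,0,0,0.035,0],[0,0,0,0.03,0],[0,0,0,0,0],[0,0,0,0,0]]'
python3 - <<'E'
from h import *
import cv2
go(28,30,.0509,0)
z=manip.read_state()['position'][2];h=(z-.0509)*1000;print('h',h)
b0=W((23,60,62),Q);e0=W((23,0,62),Q)
for nm,P,u in(('corner',b0,(266.9,300.7)),('end',e0,(297.3,279.6))):
    print(nm,'expected px',(np.array(u)+proj('side',P+[0,0,h/1000])[0]-proj('side',P)[0]).round(1),'per mm x,y',(proj('side',P+[.01*np.cos(Q[2]),.01*np.sin(Q[2]),0])[0]-proj('side',P)[0])/10,(proj('side',P+[-.01*np.sin(Q[2]),.01*np.cos(Q[2]),0])[0]-proj('side',P)[0])/10)
x,y,w,h,k=228,226,100,100,6
a=capture("side");cv2.imwrite('pics/hov_full.png',a[:,:,::-1]);a=a[y:y+h,x:x+w,::-1]
a=cv2.resize(a,None,fx=k,fy=k,interpolation=cv2.INTER_CUBIC);a=cv2.convertScaleAbs(a,alpha=1.4,beta=15)
for i in range(0,w,10): cv2.putText(a,str(x+i),(i*k,10),0,.35,(0,0,255),1);cv2.line(a,(i*k,12),(i*k,18),(0,0,255),1)
for i in range(0,h,10): cv2.putText(a,str(y+i),(0,i*k+4),0,.35,(0,0,255),1);cv2.line(a,(24,i*k),(30,i*k),(0,0,255),1)
cv2.imwrite('pics/hov.png',a)
E
```

```text
t: 10.12
position: [0.6529, 0.2842, 0.0863]
orientation: [[0.263, 0.965, 0.001], [0.965, -0.263, 0.001], [0.001, 0.001, -1.0]]
contact_force: [0.5, 1.0, -2.2]
grip_width: 0.096
grasp_force: 78.1
t 10.125 d tool [-0.004  -0.0008  0.0354] turn -0.01 z 0.0863 q [-11.  46. -28.  98.  30.  43. -69.] F [ 0.5  1.  -2.2] tilt [0.0009 0.0006]
h 35.35543185700465
corner expected px [265.1 283.6] per mm x,y [-0.47288709 -0.37026727] [-0.53371559  0.39070054]
end expected px [296.5 262.5] per mm x,y [-0.47317397 -0.34258884] [-0.4932081   0.36104749]
```

View pics/hov.png

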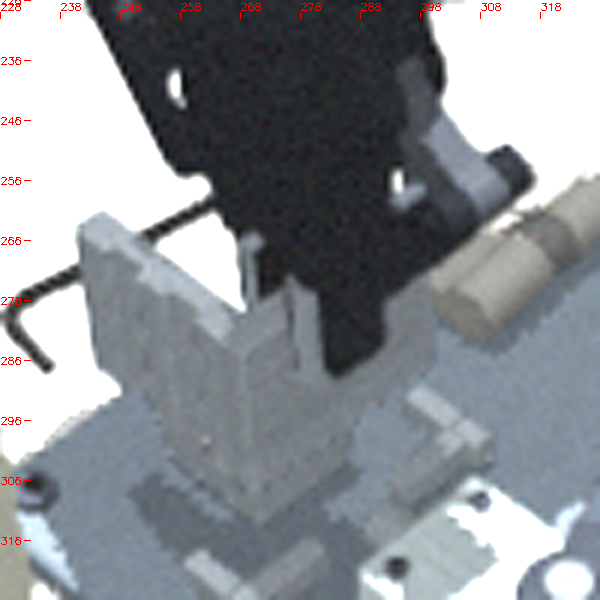

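Run:
```python
from fit import *
q=np.load('q.npy')
for u,z in(((268.3,284.3),.0974),((271,313),.0474),((241.3,263.5),.0974)): print(inpress(ray('side',u,z),q))
# side cam anvil top: rear-left, front? from br crop
for a,b in((400,262),(505,180)): print('anvil',inpress(ray('side',(254+(a-392)/7,256+b/7),.034),q))
print('init corner (0,60,50)',inpress(ray('side',(266.9,300.7),.062),q),inpress(ray('side',(297.3,279.6),.062),q))
```

```text
[22.1 59.3]
[15.2 65.1]
[79.6 59. ]
anvil [69.5 49.2]
anvil [71.1 17.7]
init corner (0,60,50) [26.3 61.6] [24.8  3.5]
```

Run:
```python
import cv2
a=cv2.imread('pics/hov_full.png')
b=a[:,:,0].astype(int)-a[:,:,2]
print('gray 278-292');[print(y,a[y,258:282,1].tolist()) for y in range(279,292)]
print('gray');[print(y,a[y,256:288,1].tolist()) for y in range(300,317)]
print('blue-red');[print(y,b[y,256:288].tolist()) for y in range(300,317)]
```

```text
gray 278-292
279 [82, 83, 97, 116, 119, 121, 119, 117, 99, 82, 93, 86, 87, 85, 85, 89, 88, 82, 51, 86, 88, 84, 70, 37]
280 [84, 83, 81, 94, 119, 120, 122, 115, 106, 87, 88, 86, 88, 88, 92, 91, 90, 82, 60, 86, 88, 83, 78, 44]
281 [83, 81, 74, 82, 92, 122, 125, 110, 89, 86, 86, 89, 86, 89, 94, 89, 82, 71, 61, 90, 88, 84, 78, 42]
282 [85, 78, 74, 80, 80, 89, 110, 98, 91, 86, 91, 87, 91, 91, 84, 80, 74, 76, 70, 89, 86, 86, 78, 46]
283 [82, 81, 76, 78, 84, 86, 86, 97, 89, 90, 88, 95, 90, 85, 82, 78, 80, 75, 73, 84, 88, 84, 80, 57]
284 [88, 81, 84, 81, 85, 83, 80, 76, 86, 92, 95, 90, 78, 81, 80, 78, 78, 82, 77, 70, 90, 87, 82, 60]
285 [82, 82, 84, 87, 78, 87, 81, 81, 80, 82, 94, 78, 81, 80, 78, 78, 79, 81, 74, 69, 85, 85, 80, 63]
286 [80, 82, 82, 84, 80, 81, 80, 76, 80, 81, 87, 73, 79, 80, 84, 83, 81, 77, 72, 60, 86, 85, 86, 75]
287 [79, 85, 83, 82, 79, 81, 82, 79, 82, 81, 91, 84, 82, 77, 82, 84, 76, 76, 75, 69, 86, 87, 87, 77]
288 [78, 82, 82, 80, 77, 86, 82, 81, 79, 83, 88, 80, 81, 81, 80, 79, 75, 81, 84, 85, 87, 86, 82, 79]
289 [81, 81, 82, 79, 82, 83, 82, 80, 77, 82, 88, 80, 79, 78, 76
[... 3937 characters left out ...]
14, 13, 14, 13, 15, 18, 21, 18, 19, 18]
312 [12, 15, 13, 13, 17, 14, 10, 16, 21, 18, 12, 13, 13, 7, 11, 11, 10, 10, 12, 15, 16, 14, 13, 14, 12, 10, 15, 16, 16, 13, 17, 17]
313 [13, 14, 15, 13, 13, 14, 14, 15, 14, 14, 13, 12, 12, 15, 14, 15, 11, 16, 13, 16, 11, 16, 13, 10, 12, 14, 15, 13, 16, 16, 12, 18]
314 [13, 12, 15, 13, 12, 15, 11, 16, 13, 12, 13, 13, 13, 16, 14, 13, 12, 14, 13, 14, 14, 15, 16, 14, 13, 15, 11, 13, 14, 13, 12, 11]
315 [16, 12, 12, 11, 13, 12, 12, 12, 10, 11, 14, 13, 14, 13, 12, 13, 14, 13, 12, 14, 12, 13, 12, 8, 13, 14, 14, 11, 14, 14, 13, 12]
316 [13, 15, 15, 13, 13, 11, 12, 11, 14, 16, 12, 15, 12, 14, 16, 13, 13, 13, 12, 13, 9, 14, 8, 10, 10, 10, 14, 15, 16, 14, 14, 13]
```

Run:
```python
from h import *
for h in(.0354,.1004): 
    P=W((23,60,0),Q)[0]
    for z in(.012+h,.062+h): print(h,z,proj('side',[P[0],P[1],z]).round(1))
P=W((25,60,0),Q)[0]; print('init',proj('side',[[P[0],P[1],.012],[P[0],P[1],.062]]))
```

```text
0.0354 0.0474 [[270.  308.1]]
0.0354 0.0974 [[267.5 284.2]]
0.1004 0.1124 [[266.7 276.6]]
0.1004 0.1624 [[263.9 249.8]]
init [[270.74278637 323.01639669]
 [268.345668   300.56600513]]
```

The lower corner I first read at (271,313) is actually the anvil's foot behind. The bracket's own bottom corner is at about (270.2,308), so it hangs upright. Relative to the nest in the same view it needs about +2.7 mm in y and −0.8 mm in x. I'll correct that and lower carefully.

```bash
python3 inch.py '[[0,0.0027,-0.0008,0,0],[0,0,0,0.01,0],[0,0,0,0.008,0],[0,0,0,0,0]]'
python3 inch.py '[[0,0,0,0.004,0],[0,0,0,0.003,0],[0,0,0,0,0]]'
python3 -c "
from h import *
go(28,30,.0509,0)"
```

```text
t: 10.68
position: [0.6518, 0.2862, 0.0661]
orientation: [[0.263, 0.965, -0.002], [0.965, -0.263, -0.001], [-0.001, -0.001, -1.0]]
contact_force: [-0.8, -0.1, -1.4]
grip_width: 0.096
grasp_force: 78.3
t: 11.05
position: [0.6525, 0.2867, 0.0608]
orientation: [[0.263, 0.965, 0.0], [0.965, -0.263, -0.0], [0.0, 0.0, -1.0]]
contact_force: [-1.1, -1.0, 2.2]
grip_width: 0.097
grasp_force: 79.1
t 11.05 d tool [-0.0062  0.0003  0.0099] turn -0.02 z 0.0608 q [-12.  48. -27.  99.  31.  41. -71.] F [-1.1 -1.   2.2] tilt [ 0.0004 -0.0001]
```

```bash
cat > tq.py <<'E'
from h import *
s=manip.read_state();R=np.array(s['orientation'])
print('z',s['position'][2].round(4),'F tool',(R.T@s['contact_force']).round(2),'M tool',(R.T@np.array(s['torque'])).round(3))
E
python3 tq.py; python3 inch.py '[[0,0,0,0.001,0],[0,0,0,0,0]]'>/dev/null; python3 tq.py;python3 inch.py '[[0,0,0,0.001,0],[0,0,0,0,0]]'>/dev/null; python3 tq.py
```

```text
z 0.0608 F tool [-1.23 -0.82 -2.23] M tool [ 0.271 -0.303 -0.044]
z 0.0606 F tool [-2.84 -3.08 -9.62] M tool [ 0.611 -0.74   0.057]
z 0.0604 F tool [ -4.37  -3.03 -15.77] M tool [ 0.961 -1.08   0.005]
```

```bash
python3 inch.py '[[0,0,0,-0.004,0],[0,-0.0025,0,0,0],[0,0,0,0.004,0],[0,0,0,0,0]]'; python3 tq.py; python3 -c "
from h import *
go(28,30,.0509,0)"
```

```text
t: 12.05
position: [0.6526, 0.2841, 0.0581]
orientation: [[0.263, 0.965, 0.001], [0.965, -0.263, 0.0], [0.001, 0.001, -1.0]]
contact_force: [3.2, 0.2, -2.2]
grip_width: 0.1
grasp_force: 79.0
z 0.0581 F tool [1.04 3.   2.25] M tool [-0.723  0.156 -0.108]
t 12.05 d tool [-0.0037 -0.0005  0.0072] turn -0.03 z 0.0581 q [-12.  48. -27.  99.  31.  41. -71.] F [ 3.2  0.2 -2.2] tilt [0.0014 0.0004]
```

It's now entering the slot below the stop tops. I'll continue down.

```bash
python3 inch.py '[[0,-0.0007,0.0003,0,0],[0,0,0,0,0]]'; python3 tq.py; python3 inch.py '[[0,0,0,0.003,0],[0,0,0,0.002,0],[0,0,0,0,0]]'>/dev/null; python3 tq.py; python3 inch.py '[[0,0,0,0.002,0],[0,0,0,0,0]]'; python3 tq.py
```

```text
t: 12.3
position: [0.6524, 0.2835, 0.058]
orientation: [[0.264, 0.965, 0.001], [0.965, -0.264, 0.0], [0.001, 0.001, -1.0]]
contact_force: [3.9, 0.0, -3.0]
grip_width: 0.098
grasp_force: 78.7
z 0.058 F tool [1.06 3.78 3.01] M tool [-1.057  0.439 -0.111]
z 0.053 F tool [1.21 5.52 2.2 ] M tool [-1.355  0.176 -0.172]
t: 12.92
position: [0.6523, 0.2831, 0.0511]
orientation: [[0.264, 0.965, 0.001], [0.965, -0.264, -0.0], [-0.0, 0.001, -1.0]]
contact_force: [5.5, -1.6, -2.3]
grip_width: 0.095
grasp_force: 79.0
z 0.0511 F tool [-0.09  5.69  2.32] M tool [-1.342  0.1   -0.169]
```

```bash
python3 inch.py '[[0,0,0.002,0,0],[0,0,0,0,0]]'>/dev/null; python3 tq.py; python3 inch.py '[[0,0,0,0.001,0],[0,0,0,0,0]]'>/dev/null; python3 tq.py;python3 inch.py '[[0,0,0,0.0008,0],[0,0,0,0,0]]'; python3 tq.py
```

```text
z 0.0509 F tool [ 0.33 -0.21  0.12] M tool [ 0.107 -0.188 -0.001]
z 0.0509 F tool [-3.13 -1.36 -7.44] M tool [ 0.634 -0.59   0.042]
t: 13.68
position: [0.6527, 0.2829, 0.0508]
orientation: [[0.263, 0.965, -0.001], [0.965, -0.263, -0.001], [-0.001, -0.001, -1.0]]
contact_force: [-4.9, -3.2, 15.0]
grip_width: 0.099
grasp_force: 81.3
z 0.0508 F tool [ -4.36  -3.89 -15.03] M tool [ 0.945 -1.    -0.023]
```

It's fully seated: contact is at z 0.0509, the same as the grasp height. I'll release and retreat.

```bash
python3 inch.py '[[0,0,0,-0.001,0],[0.3,0,0,0,0],[0.3,0,0,0,0],[0.3,0,0,0,0],[0.3,0,0,-0.02,0],[0.3,0,0,-0.05,0],[0.3,0,0,-0.05,0],[0.3,0,0,0,0]]'
python3 - <<'E'
from h import *
# catch/handle guesses in press frame
def ip(P):
    d=P[:2]-np.array(Q[:2]);c,s=np.cos(Q[2]),np.sin(Q[2]);return (1000*np.array([c*d[0]+s*d[1],-s*d[0]+c*d[1]])).round(1)
for n,u in(('top',(307.5,265.5)),('side',(352,250.5))): print('handle',ip(ray(n,u,.099)))
for n,L in(('top',((275.75,278.75),(278.75,300.5))),('side',((347,290),(369.5,298.75)))): print('tab',n,[ip(ray(n,u,.072)) for u in L])
E
```

```text
t: 14.68
position: [0.6556, 0.2846, 0.1765]
orientation: [[0.263, 0.965, 0.007], [0.965, -0.264, 0.004], [0.006, 0.006, -1.0]]
contact_force: [0.1, 0.8, -0.7]
grip_width: 0.303
grasp_force: 0.0
handle [-16.  -69.1]
handle [-16.8 -68.2]
tab top [array([-47.5, -25.2]), array([-79. , -39.4])]
tab side [array([-47.4, -24.8]), array([-81.1, -34.4])]
```

```bash
python3 inch.py '[[0,0,0,0,-10],[0,0,0,0,-10],[0,0,0,0,0]]'>/dev/null
python3 - <<'E'
from h import *
import cv2
go(-80,-7,.12,20)
a=capture("side");cv2.imwrite('pics/after_full.png',a[:,:,::-1])
E
```

```text
t 15.05 d tool [ 0.0003 -0.1167  0.0504] turn -0.1 z 0.1703 q [ -6.  42. -37.  95.  30.  53. -50.] F [ 1.1 -0.6  0.2] tilt [-0.0008  0.0001]
```

```bash
python3 inch.py '[[0,0,-0.04,0,0],[0,0,-0.04,0,0],[0,0,-0.037,0,0],[0,0,0,0.04,0],[0,0,0,0.01,0],[0,0,0,0,0],[0,0,0,0,0]]'
python3 -c "
from h import *
go(-80,-7,.066,20)"
```

```text
t: 15.98
position: [0.5378, 0.2738, 0.1213]
orientation: [[-0.081, 0.997, 0.001], [0.997, 0.081, 0.001], [0.001, 0.001, -1.0]]
contact_force: [0.8, -0.3, 0.7]
grip_width: -0.003
grasp_force: 0.0
t 15.975 d tool [-0.0004 -0.0007  0.0552] turn -0.08 z 0.1213 q [-10.  39. -35. 112.  34.  39. -61.] F [ 0.8 -0.3  0.7] tilt [0.0008 0.0007]
```

```bash
python3 inch.py '[[0,0,0,0.035,0],[0,0,0,0.02,0],[0,0,0,0,0],[0,-0.006,0,0,0],[0,-0.006,0,0,0],[0,-0.006,0,0,0],[0,-0.006,0,0,0],[0,-0.006,0,0,0]]'; python3 tq.py
python3 inch.py '[[0,-0.006,0,0,0],[0,-0.006,0,0,0],[0,-0.006,0,0,0],[0,0,0,0,0]]'; python3 tq.py
```

```text
t: 16.98
position: [0.5397, 0.2429, 0.0656]
orientation: [[-0.082, 0.997, 0.0], [0.997, 0.082, -0.0], [-0.0, 0.0, -1.0]]
contact_force: [-0.6, 0.0, 0.6]
grip_width: 0.0
grasp_force: 0.0
z 0.0656 F tool [ 0.08 -0.59 -0.57] M tool [ 0.059 -0.025 -0.041]
t: 17.48
position: [0.5411, 0.2248, 0.0654]
orientation: [[-0.082, 0.997, -0.0], [0.997, 0.082, -0.0], [-0.0, -0.0, -1.0]]
contact_force: [0.3, 0.6, 0.4]
grip_width: -0.006
grasp_force: 0.0
z 0.0654 F tool [ 0.52  0.34 -0.44] M tool [-0.043  0.018  0.011]
```

```bash
python3 inch.py '[[0,-0.006,0,0,0],[0,-0.006,0,0,0],[0,0,0,0,0],[0,0,0,-0.05,0],[0,0,0,-0.06,0],[0,0,0,-0.03,0],[0.9,-0.03,0,0,0],[0.9,0,0,0,0]]'
python3 - <<'E'
from h import *
import cv2
go(-17,-69,.12,20)
A=capture("side");T=capture("top");cv2.imwrite('pics/s3.png',A[:,:,::-1]);cv2.imwrite('pics/t3.png',T[:,:,::-1])
o=[cv2.resize(A[230:390,225:405,::-1],None,fx=2.5,fy=3,interpolation=cv2.INTER_CUBIC),cv2.resize(T[180:340,200:340,::-1],None,fx=2.4,fy=3,interpolation=cv2.INTER_CUBIC)]
cv2.imwrite('pics/flip.png',cv2.convertScaleAbs(np.hstack(o),alpha=1.3))
E
```

```text
t: 18.48
position: [0.5449, 0.1812, 0.2056]
orientation: [[-0.079, 0.997, 0.0], [0.997, 0.079, -0.002], [-0.002, 0.0, -1.0]]
contact_force: [0.2, -0.3, -0.8]
grip_width: 0.416
grasp_force: 0.0
t 18.475 d tool [0.013  0.0379 0.0856] turn -0.19 z 0.2056 q [  4.  32. -40. 112.  28.  47. -48.] F [ 0.2 -0.3 -0.8] tilt [ 0.0004 -0.0016]
```

View pics/flip.png

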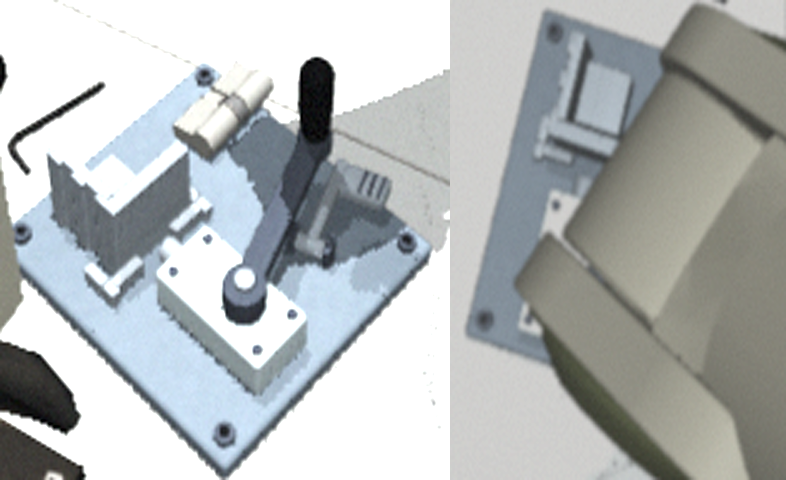

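The picture shows the bracket seated with its plain leg between punch and anvil and its notched leg left of the anvil. The catch lies flat to the right at about (345–390,165–250). Now I'll take the handle from above.

```bash
python3 inch.py '[[0.6,0,0,0,10],[0.6,0,0,0,10],[0.6,0,0,0,0]]' 
python3 -c "
from h import *
go(-17.5,-69,.075,0)"
```

```text
t: 18.95
position: [0.5442, 0.1848, 0.2053]
orientation: [[0.261, 0.965, -0.0], [0.965, -0.261, 0.0], [0.0, -0.0, -1.0]]
contact_force: [0.1, 0.7, -0.1]
grip_width: 0.597
grasp_force: 0.0
t 18.95 d tool [0.0215 0.0325 0.1303] turn 0.14 z 0.2053 q [ -0.  30. -35. 112.  24.  45. -64.] F [ 0.1  0.7 -0.1] tilt [-0.0001  0.0001]
```

```bash
python3 inch.py '[[0.6,0.0215,0.0325,0,0],[0.6,0,0,0.04,0],[0.6,0,0,0.03,0],[0.6,0,0,0,0]]'>/dev/null; python3 tq.py
python3 inch.py '[[0.6,0,0,0.03,0],[0.6,0,0,0.03,0],[0.6,0,0,0,0],[0.6,0,0,0,0]]'; python3 -c "
from h import *
go(-17.5,-69,.075,0)"
```

```text
z 0.1333 F tool [ 0.06  0.1  -0.17] M tool [-0.005  0.006 -0.008]
t: 19.95
position: [0.5822, 0.1966, 0.077]
orientation: [[0.262, 0.965, 0.001], [0.965, -0.262, 0.001], [0.001, 0.001, -1.0]]
contact_force: [0.6, -0.2, 0.6]
grip_width: 0.602
grasp_force: 0.0
t 19.95 d tool [ 0.0003 -0.0011  0.002 ] turn 0.05 z 0.077 q [ -6.  42. -28. 112.  33.  34. -71.] F [ 0.6 -0.2  0.6] tilt [0.0014 0.0009]
```

```bash
python3 inch.py '[[0,0,0,0,0],[0,0,0,0,0],[0,0,0,0,0],[0,0,0,0,0],[0,0,0,0,0]]' 50; python3 tq.py
python3 inch.py '[[0,-0.003,-0.010,0,0],[0,-0.002,-0.0103,0,0],[0,-0.001,-0.0105,0,0],[0,0,-0.0104,0,0],[0,0,0,0,0]]'; python3 tq.py
```

```text
t: 20.58
position: [0.5825, 0.1959, 0.0768]
orientation: [[0.263, 0.965, 0.002], [0.965, -0.263, 0.0], [0.001, 0.002, -1.0]]
contact_force: [0.3, -1.7, 6.4]
grip_width: 0.24
grasp_force: 48.7
z 0.0768 F tool [-1.53  0.74 -6.38] M tool [-0.027 -0.153 -0.039]
t: 21.2
position: [0.5411, 0.1985, 0.0766]
orientation: [[0.266, 0.964, 0.002], [0.964, -0.266, -0.003], [-0.003, 0.003, -1.0]]
contact_force: [2.7, -7.4, 8.5]
grip_width: 0.236
grasp_force: 51.2
z 0.0766 F tool [-6.45  4.62 -8.5 ] M tool [-0.839 -1.349  0.218]
```

```bash
python3 inch.py '[[0,-0.001,-0.0104,0,0],[0,0.001,-0.0104,0,0],[0,0,0,0,0]]'>/dev/null; python3 tq.py
python3 inch.py '[[0,0.002,-0.010,0,0],[0,0,0,0,0]]'>/dev/null; python3 tq.py
python3 - <<'E'
from h import *
s=manip.read_state();p=np.array(s['position']);pv=W((-55,29.5,0),Q)[0];d=(p-pv)[:2]
print('r',np.hypot(*d),'theta',-np.arctan2(d[1],d[0])+Q[2]-np.radians(70),s['grasp_force'])
E
```

```text
z 0.0766 F tool [-4.87  7.03 -5.36] M tool [-1.339 -0.948  0.573]
z 0.0766 F tool [-3.26  6.59 -4.28] M tool [-1.553 -0.789  0.524]
r 0.10898406831186161 theta 0.6414102941431095 49.45144902449101
```

```bash
cat > th.py <<'E'
from h import *
s=manip.read_state();R=np.array(s['orientation']);p=np.array(s['position']);pv=W((-55,29.5,0),Q)[0];d=(p-pv)[:2];F=np.array(s['contact_force'])[:2]
u=d/np.hypot(*d);tn=np.array([u[1],-u[0]])
print('r',np.hypot(*d).round(4),'theta',(-np.arctan2(d[1],d[0])+Q[2]-np.radians(70)).round(3),'grip',s['grasp_force'].round(1),'F radial',(F@u).round(1),'pull',(-F@tn).round(1),'t',s['t'])
E
python3 inch.py '[[0,0.0035,-0.0092,0,0],[0,0,0,0,0]]'>/dev/null; python3 th.py
python3 inch.py '[[0,0.004,-0.0088,0,0],[0,0,0,0,0],[0,0,0,0,0]]'>/dev/null; python3 th.py
```

```text
Traceback (most recent call last):
  File "th.py", line 4, in <module>
    print('r',np.hypot(*d).round(4),'theta',(-np.arctan2(d[1],d[0])+Q[2]-np.radians(70)).round(3),'grip',s['grasp_force'].round(1),'F radial',(F@u).round(1),'pull',(-F@tn).round(1),'t',s['t'])
                                                                                                         ^^^^^^^^^^^^^^^^^^^^^^
AttributeError: 'float' object has no attribute 'round'
Traceback (most recent call last):
  File "th.py", line 4, in <module>
    print('r',np.hypot(*d).round(4),'theta',(-np.arctan2(d[1],d[0])+Q[2]-np.radians(70)).round(3),'grip',s['grasp_force'].round(1),'F radial',(F@u).round(1),'pull',(-F@tn).round(1),'t',s['t'])
                                                                                                         ^^^^^^^^^^^^^^^^^^^^^^
AttributeError: 'float' object has no attribute 'round'
```

```bash
sed -i "s/s\['grasp_force'\].round(1)/s['grasp_force']/" th.py; python3 th.py; python3 tq.py
```

```text
r 0.1094 theta 0.81 grip 49.543611797271296 F radial 1.3 pull 10.6 t 22.45
z 0.0766 F tool [-5.91  9.   -7.72] M tool [-1.785 -1.33   0.414]
```

```bash
python3 inch.py '[[0,0.0012,-0.0022,0,0],[0,0,0,0,0],[0,0,0,0,0]]'>/dev/null; python3 th.py
python3 - <<'E'
from h import *
import cv2
a=capture('side');cv2.imwrite('pics/end.png',a[:,:,::-1])
b=cv2.imread('pics/s3.png')
# bracket unchanged? shift between pictures in the bracket window
g=[cv2.cvtColor(i,cv2.COLOR_BGR2GRAY) for i in(b,a[:,:,::-1])]
m=cv2.matchTemplate(g[1][270:335,232:325],g[0][278:325,242:300],cv2.TM_CCOEFF_NORMED);print('bracket shift',cv2.minMaxLoc(m)[1],np.array(cv2.minMaxLoc(m)[3])-[10,8])
m=cv2.matchTemplate(g[1][245:300,285:345],g[0][252:292,293:335],cv2.TM_CCOEFF_NORMED);print('cylinder',cv2.minMaxLoc(m)[1],np.array(cv2.minMaxLoc(m)[3])-[8,7])
E
```

```text
r 0.1093 theta 0.825 grip 49.60302804596722 F radial 1.5 pull 12.6 t 22.825
bracket shift 0.8086639046669006 [-2 -1]
cylinder 0.7368417978286743 [0 0]
```

```bash
python3 inch.py '[[0,0,0,0,0],[0,0,0,0,0],[0,0,0,0,0],[0,0,0,0,0],[0,0,0,0,0],[0,0,0,0,0],[0,0,0,0,0],[0,0,0,0,0]]'>/dev/null; python3 th.py; python3 -c "
from plant import manip, capture, camera_model
print(manip.hand_in())"
```

```text
r 0.1094 theta 0.825 grip 49.600751496618614 F radial 1.1 pull 12.8 t 23.875
the job is handed in; nothing more can be done
None
```

I handed the job in at 23.9 s with the bracket turned and fully down in the nest, the catch flipped flat, and the lever still held at about 0.83 rad with a steady pull of about 13 N. I inferred the punch pressing the bracket from the lever angle, the pull and the bracket's small shift towards the anvil in the side picture, as punch force is not measured directly.

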